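# Build up the crucible heating stand

### The arm

A 6-joint arm with a two-finger parallel gripper is mounted at the origin on the work surface. World frame = base frame: x ahead of the robot, y to its left, z up, the work surface at z = 0. Lengths are in m, angles in degrees, forces in N, time in s.
With the tool pointing down it reaches from about 0.25 to 0.725 m from the base axis. Payload 9.7 kg.
Tool frame: the origin (TCP) lies midway between the tips of the shut fingers; the grasp point (between the pads) lies 19 mm behind it (bot.grasp_offset is the distance from the TCP to the grasp point, in m); z points along the fingers, x is the direction in which the jaws open and shut, and the axes are right-handed (so a half turn about z gives the same grasp; the last joint's range is limited). The gripper opens to 85 mm and grips with 20 to 120 N. Pads are 22 mm wide; open, the fingers measure 114 mm over their backs; the gripper's body (76 mm by 85 mm) begins 54 mm behind the grasp point. The pads swing forward as they close: fully open they stand 13 mm farther back than shut.
Start: joints at [68.755, 4.979, 10.078, 95.1, 0, 90], TCP at [0.199, 0.513, 0.231] pointing down, gripper open.
Joint ranges: [-179.16, 179.16], [-48.56, 103.87], [-65.8, 70.77], [-126.05, 130.52], [-82.76, 87.17], [-180, 180]. Speed limits (degrees/s): [127.2, 127.2, 147.25, 180, 180, 180].

### API

Orientations are given as [roll, pitch, yaw] about the fixed x, y, z axes, in that order (R = Rz(yaw) Ry(pitch) Rx(roll)).
In Python, from workcell import bot gives the robot as it stands.
- The arm moves only by the tool send_rows, never from a script. Its argument "targets" is a list of rows, each a list of 5 numbers: the closure, from 0 (fully open) to 1 (shut), then the shift along the world's x, y, z in mm, then the turn about the world's z in degrees. A call has 1 to 10 rows; each row is the pose to reach, as a shift and turn from the pose commanded when the call began; what a row does not reach only later rows make up. A row lasts 1/8 s, in which the tool goes at most 62.5 mm and 10.7 degrees, less where a joint would pass 70% of its speed; a pose out of reach is approached as far as the arm can. A call with a gripper value outside its range is refused whole. The fingers move at their own pace and stop on an object; "squeeze" is the grip in N (left out, the last holds). Time passes only in rows, so rows that repeat a pose let the fingers close. It gives the time, the measured TCP pose, the force and the opening at its end, in the units of the state.
- bot.get_obs(): the state, without advancing time (a new reading comes with each control period).
- bot.camera(name): name is "side" or "top" or "wrist"; returns a dict with "pixels" (384x512x3 uint8, red, green, blue), "intrinsics" (3x3 intrinsics, pixels), "view" (4x4, takes a point from world to camera coordinates); the wrist camera has in their place "mount" (4x4, takes a point from camera to tool coordinates, whose origin is the TCP and whose axes are the tool frame's). Camera axes: x right, y down, z forward; pixel columns grow to the right and rows downward; lengths in m; the calibration is good to about 2 mm. A picture is of the moment at which its call begins: read the wrist's pose just before it. There is no depth.
- bot.job_done(): hands the job in, once; it reports no verdict.
The state is a dict: "time": time; "q": joint angles; "qd": joint speeds; "joint_efforts": joint torques, N m; "ee_pos": TCP position; "tcp_rot": TCP orientation; "wrist_force": force on the tool from outside, world axes, zero at the start; "torque": the same for the moment, N m; "opening": finger opening in m.
Only numpy, scipy, OpenCV 4.12 (cv2) and the standard library are available. Lean on these libraries where they do the work, as an engineer would, in place of code of your own. Each camera call takes 0.05 s, during which the arm holds its last target.

### The job

Set up the crucible heating stand on the white mat, from the bottom up: first stand the blue burner in the middle of the white mat (not the cork one), then the steel tripod centred over the burner with all its feet on the mat, then the brass dish level and centred on top of the tripod, and last the white crucible upright in the middle of the dish. Let go of everything, and do not shift or tip the green glass beaker or the grey mortar.

Things in the scene. Friction and masses are not known exactly. Their poses are not given: they have to be found in the camera images.
- burner_c (a point): loose blue metal spirit burner, 70 mm high, about 0.16 kg; point on its axis half-way up, 35 mm above its underside, z up. Round body 56 mm across up to 18 mm high, tapering to a neck at 40 mm; fixed steel cap on top, 26 mm across, from 9 to 35 mm above this point, the handiest place to grip
- tripod_c (a point): loose steel tripod, 120 mm high, 0.22 kg: three bars in a flat open triangle on upright 8 mm legs (feet 11 mm). Point: triangle's centre, half-way through the bars, 115 mm above the feet's underside; z up, x towards a leg. Legs 54 mm out at 0, 120, 240 deg from x. Bars 8 wide, 10 high, middles 27 mm out at 60, 180, 300 deg, each square to that direction; pinch one bar's middle from above
- dish_c (a point): shallow round brass-yellow dish, loose, empty, 62 mm across at the rim (60 mm at the foot), 14 mm high, wall 3 mm, floor 4 mm thick; this point is its centre, 7 mm above its underside, z up. Too wide to fall through the tripod; grip it across the rim from above. 0.10 kg or so
- crucible_c (a point): white porcelain crucible, loose, an open cup 44 mm high, 42 mm across over its upper half (from 20 mm up), 30 mm across at the foot; this point is on its axis half-way up, 22 mm above its underside, z up. 0.06 kg or so
- white_mat: the target: square white heat-proof mat fixed to the bench, 150 x 150 mm, 6 mm thick; origin at the centre of its underside, x and y along its sides, z up
- cork_mat: square brown cork mat of the same size, 150 x 150 x 6 mm, fixed, not the target; origin at the centre of its underside
- beaker_c (a point): green glass beaker, loose, 60 mm across and 80 mm high, to be left alone; this point is its centre, 40 mm above its underside, z up
- mortar_c (a point): grey stone mortar bowl, loose, 84 mm across the rim and 50 mm high, to be left alone; this point is on its axis, 25 mm above its underside, z up

How it is judged (in metres and radians):
On the way, in this order (a step that is already met when the one before it is completed fails the run):
1. the burner stands upright in the middle of the white mat (horizontal distance between burner_c and white_mat below 0.015 m and angle between burner_c's own z axis and vertical below 0.08 rad and height (world z) of burner_c between 0.036 and 0.046 m), for 0.2 s.
2. the tripod stands level over the burner (all of step 1 and horizontal distance between tripod_c and burner_c below 0.015 m and angle between tripod_c's own z axis and vertical below 0.05 rad and height (world z) of tripod_c between 0.116 and 0.126 m), for 0.2 s.
3. the dish lies level on top of the tripod (horizontal distance between dish_c and tripod_c below 0.012 m and angle between dish_c's own z axis and vertical below 0.08 rad and height (world z) of dish_c between 0.128 and 0.138 m and horizontal distance between tripod_c and burner_c below 0.015 m and angle between tripod_c's own z axis and vertical below 0.05 rad and height (world z) of tripod_c between 0.116 and 0.126 m), for 0.2 s.
4. the crucible stands upright in the dish (horizontal distance between crucible_c and dish_c below 0.013 m and angle between crucible_c's own z axis and vertical below 0.1 rad and height (world z) of crucible_c between 0.147 and 0.157 m and horizontal distance between dish_c and tripod_c below 0.012 m and angle between dish_c's own z axis and vertical below 0.08 rad and height (world z) of dish_c between 0.128 and 0.138 m), for 0.2 s.
At the end, for the whole second after the job is handed in: Burner upright on the white mat within 15 mm of its middle; tripod level on the mat, centred on the burner to 15 mm; dish level on the tripod, centred to 12 mm; crucible upright on the dish floor, centred to 13 mm; heights within 5 mm of fully set down; all at rest (all of step 2 and all of step 4 and linear speed of each of burner, tripod, dish, crucible below 0.02 m/s); the robot touches nothing.
It fails at once if the beaker is shifted by more than 25 mm or tipped (distance of beaker_c from where it was at the start of the episode above 0.025 m or angle between beaker_c's own z axis and vertical above 0.3 rad).
It fails at once if the mortar is shifted by more than 25 mm or tipped (distance of mortar_c from where it was at the start of the episode above 0.025 m or angle between mortar_c's own z axis and vertical above 0.3 rad).
It also fails if it takes over 109 s, if anything falls off the work surface, if the arm or the gripper's body presses on something with over 40 N, if the wrist force passes 120 N, or if a joint passes its speed limit or range.

## Working session

There is one attempt and no reset: what is moved stays moved. The work goes in short steps, Python scripts to look and compute and a tool call to move; the robot and the scene stay as the last step left them, time stands still between calls to the robot, and variables do not carry over. Pictures are saved under pics/ and viewed, and the job is handed in when it is done.

Besides the shell and the picture viewer there is one more tool, called after ">>>" as name([rows], argument=value, ...), one row to a line, values as JSON. send_rows: Moves the arm, as the interface text tells. Its arguments: {"type":"object","properties":{"targets":{"type":"array","items":{"type":"array","items":{"type":"number"}}},"squeeze":{"type":"number"}},"required":["targets"]}

```bash
mkdir -p pics; ls; python3 - <<'E'
from workcell import bot
import cv2
o=bot.get_obs();print(o)
for n in("side","top","wrist"):
    c=bot.camera(n);cv2.imwrite(f"pics/{n}0.png",c["pixels"][:,:,::-1])
    print(n,c["intrinsics"],c.get("view",c.get("mount")))
E
```

```text
pics
{'time': 0.0, 'q': array([6.87552784e+01, 5.00983632e+00, 1.00341932e+01, 9.50980793e+01,
       1.20104486e-03, 9.00030346e+01]), 'qd': array([ 0.01427382, -0.00105781, -0.06554685,  0.08413662, -0.11272717,
        0.02387254]), 'joint_efforts': array([-7.85583943e-04, -5.20386028e+01,  4.64806294e+01,  1.60338212e-02,
       -3.47669823e-05, -3.43772072e-06]), 'ee_pos': array([0.19920788, 0.51241843, 0.23059285]), 'tcp_rot': array([-1.79998803e+02,  7.37225134e-02,  6.87522438e+01]), 'wrist_force': array([ 0.73698541, -0.23862506, -0.12282034]), 'torque': array([ 0.0095457 ,  0.0224663 , -0.04438323]), 'opening': 0.08513922039500933}
side [[361.71570492   0.         255.61025562]
 [  0.         361.71570492 193.00377928]
 [  0.           0.           1.        ]] [[-0.97090194 -0.23938578  0.00662355  0.51750436]
 [-0.17267059  0.68061788 -0.71200012  0.14519067]
 [ 0.1659346  -0.69242599 -0.7021481   0.8194565 ]
 [ 0.          0.          0.          1.        ]]
top [[381.29818934   0.         251.26284102]
 [  0.         381.29818934 189.57731114]
 [  0.           0.           1.        ]] [[-0.01971507 -0.99976198  0.00934319  0.00881327]
 [-0.99624385  0.01885588 -0.0845142   0.54197284]
 [ 0.08431791 -0.0109743  -0.99637847  0.89444805]
 [ 0.          0.          0.          1.        ]]
wrist [[266.87145212   0.         253.86513973]
 [  0.         266.87145212 195.72653978]
 [  0.           0.           1.        ]] [[ 9.99999941e-01  2.64513715e-04  2.19550363e-04  1.40175231e-04]
 [-3.14089874e-04  9.62625302e-01  2.70836538e-01 -6.89836418e-02]
 [-1.39704755e-04 -2.70836591e-01  9.62625328e-01 -1.42074715e-01]
 [ 0.00000000e+00  0.00000000e+00  0.00000000e+00  1.00000000e+00]]
```

View pics/top0.png

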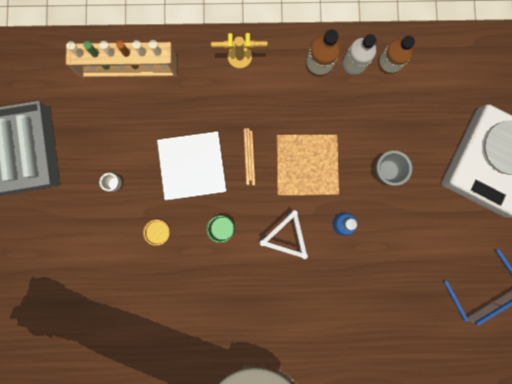

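View pics/side0.png

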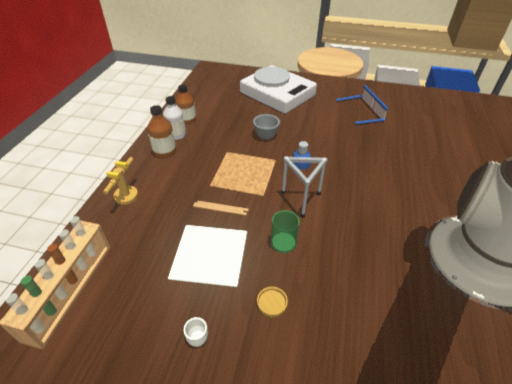

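View pics/wrist0.png

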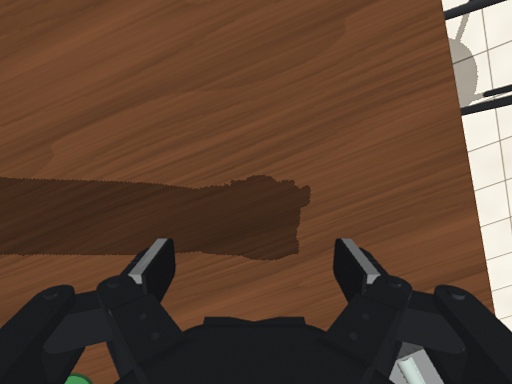

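The top view shows the white mat at (192,166), cork at (308,165), mortar (394,168), burner (346,224), tripod (287,236), beaker (221,229), dish (157,232) and crucible (110,183). The side view agrees. Next I'll measure them by masks.

```bash
cat > h.py <<'E'
import numpy as np,cv2
from workcell import bot
def ray(c,uv):
    K=c["intrinsics"]
    if "view" in c: V=c["view"]
    else: V=np.linalg.inv(c["T"])
    d=np.linalg.inv(K)@np.array([uv[0],uv[1],1.]);R=V[:3,:3];o=-R.T@V[:3,3]
    return o,R.T@d
def onz(c,uv,z):
    o,d=ray(c,uv);return o+d*(z-o[2])/d[2]
def proj(c,P):
    V=c["view"] if "view" in c else np.linalg.inv(c["T"])
    p=V[:3,:3]@np.asarray(P,float)+V[:3,3];q=c["intrinsics"]@p;return q[:2]/q[2]
def wrist():
    from scipy.spatial.transform import Rotation as R
    o=bot.get_obs();c=bot.camera("wrist");T=np.eye(4)
    T[:3,:3]=R.from_euler('xyz',o["tcp_rot"],degrees=True).as_matrix();T[:3,3]=o["ee_pos"]
    c["T"]=T@c["mount"];c["obs"]=o;return c
def save(c,n,scale=1,box=None):
    im=c["pixels"][:,:,::-1]
    if box: im=im[box[1]:box[3],box[0]:box[2]]
    cv2.imwrite(f"pics/{n}.png",cv2.resize(im,None,fx=scale,fy=scale,interpolation=cv2.INTER_CUBIC))
def cnts(m,amin=30):
    m=m.astype(np.uint8)*255
    cs,_=cv2.findContours(m,cv2.RETR_EXTERNAL,cv2.CHAIN_APPROX_NONE)
    return sorted([c for c in cs if cv2.contourArea(c)>amin],key=cv2.contourArea,reverse=True)
E
python3 - <<'E'
from h import *
c=bot.camera("top");s=bot.camera("side")
save(c,"top_tri",4,(210,190,370,280))
for nm,cam in(("top",c),("side",s)):
    hsv=cv2.cvtColor(cam["pixels"],cv2.COLOR_RGB2HSV);H,S,V=cv2.split(hsv)
    ms=dict(white=(S<50)&(V>150),grey=(S<60)&(V>60)&(V<=150),blue=(H>95)&(H<125)&(S>120),yellow=(H>15)&(H<30)&(S>130)&(V>150),green=(H>50)&(H<85)&(S>100))
    for k,m in ms.items():
        for t in cnts(m,25)[:8]:
            (x,y),r=cv2.minEnclosingCircle(t);b=cv2.boundingRect(t)
            if 60<x<450 and (90<y<350): print(nm,k,round(cv2.contourArea(t)),(round(x,1),round(y,1)),round(r,1),b,cv2.minAreaRect(t)[2], onz(cam,(x,y),.006).round(3))
E
```

```text
top white 3716 (191.1, 165.4) 42.5 (157, 131, 69, 69) 82.14668273925781 [0.606 0.145 0.006]
top white 1112 (287.2, 237.0) 28.1 (260, 210, 48, 49) 47.72631072998047 [ 0.426 -0.087  0.006]
top white 826 (394.1, 167.7) 16.8 (378, 151, 33, 34) 45.0 [ 0.591 -0.356  0.006]
top grey 890 (393.5, 168.0) 18.5 (376, 151, 36, 35) 90.0 [ 0.59  -0.354  0.006]
top blue 206 (344.1, 224.0) 11.4 (334, 214, 20, 21) 90.0 [ 0.455 -0.226  0.006]
top yellow 518 (155.8, 232.2) 13.3 (143, 219, 27, 27) 45.0 [0.444 0.231 0.006]
top yellow 26 (297.0, 141.0) 5.4 (292, 136, 11, 10) 21.801406860351562 [ 0.662 -0.118  0.006]
side white 18290 (95.5, 187.5) 151.4 (0, 61, 192, 245) 36.931373596191406 [0.968 0.017 0.006]
side white 3669 (207.0, 254.5) 45.5 (168, 225, 79, 62) 6.340191841125488 [0.608 0.15  0.006]
side white 543 (304.9, 161.1) 21.3 (284, 156, 43, 27) 1.5074357986450195 [ 0.443 -0.231  0.006]
side white 502 (196.0, 331.0) 14.3 (183, 317, 24, 29) 90.0 [0.57  0.322 0.006]
side grey 2415 (99.5, 109.0) 110.9 (0, 50, 200, 109) 65.13031005859375 [ 1.167 -0.334  0.006]
side grey 493 (265.8, 124.8) 14.0 (253, 114
[... 299 characters left out ...]
]
side blue 42 (375.0, 97.5) 15.9 (364, 86, 23, 24) 47.121097564697266 [ 0.249 -0.651  0.006]
side blue 36 (301.5, 154.5) 7.6 (294, 151, 16, 6) 90.0 [ 0.457 -0.258  0.006]
side blue 28 (370.0, 121.0) 14.1 (356, 119, 29, 5) 82.87498474121094 [ 0.264 -0.491  0.006]
side yellow 670 (272.0, 300.0) 15.5 (257, 286, 31, 29) 90.0 [0.444 0.224 0.006]
side yellow 264 (118.0, 174.0) 22.0 (104, 157, 29, 36) 38.65980911254883 [ 0.938 -0.047  0.006]
side yellow 138 (128.0, 195.0) 10.6 (120, 186, 18, 18) 45.0 [0.871 0.022 0.006]
side yellow 36 (116.3, 191.7) 4.6 (113, 188, 8, 9) 26.56505012512207 [0.907 0.018 0.006]
side green 426 (285.5, 231.0) 20.3 (272, 211, 27, 41) 10.30484676361084 [0.45  0.04  0.006]
```

View pics/top_tri.png

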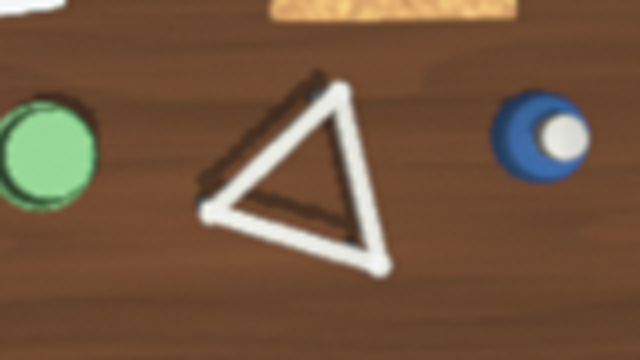

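```bash
python3 - <<'E'
from h import *
c=bot.camera("top");s=bot.camera("side")
hsv=cv2.cvtColor(c["pixels"],cv2.COLOR_RGB2HSV);H,S,V=cv2.split(hsv)
W=(S<70)&(V>140)
for t in cnts(W,25):
    x,y,w,h=cv2.boundingRect(t)
    if y<120 or x>420: continue
    print((x,y,w,h))
    if 150<x<200 and w>50:
        q=cv2.minAreaRect(t);cor=[onz(c,p,.006) for p in cv2.boxPoints(q)]
        cor=np.array(cor);ctr=cor.mean(0);print("mat",ctr.round(4),"sides",[np.linalg.norm(cor[i]-cor[i-1]).round(4) for i in range(4)],"ang",[np.degrees(np.arctan2(*(cor[i]-cor[i-1])[[1,0]])).round(1) for i in range(4)])
    elif 250<x<280:
        pts=np.array([onz(c,p[0],.120)[:2] for p in t]).astype(np.float32)
        A,tr=cv2.minEnclosingTriangle(pts.reshape(-1,1,2)*1000);tr=tr[:,0]/1000
        print("tri",tr.round(4),tr.mean(0).round(4),"ang",[np.degrees(np.arctan2(*(p-tr.mean(0))[::-1])).round(1) for p in tr],"r",[np.linalg.norm(p-tr.mean(0)).round(4) for p in tr])
        (x,y),r=cv2.minEnclosingCircle(pts);print("circ",x,y,r)
    else:
        m=cv2.minEnclosingCircle(t)
        for z in(.044,.07): p=onz(c,m[0],z);e=onz(c,(m[0][0]+m[1],m[0][1]),z);print("round",z,p.round(4),"r",np.linalg.norm(p-e).round(4))
K=(H>95)&(H<125)&(S>120)
for t in cnts(K,60):
    m=cv2.minEnclosingCircle(t);print("blue",onz(c,m[0],.009).round(4),m)
Y=(H>15)&(H<30)&(S>130)&(V>150)
for cam in(c,s):
    h2=cv2.cvtColor(cam["pixels"],cv2.COLOR_RGB2HSV);Y=(h2[...,0]>15)&(h2[...,0]<30)&(h2[...,1]>120)&(h2[...,2]>120)
    for t in cnts(Y,300):
        b=cv2.boundingRect(t)
        e=cv2.fitEllipse(t);p=onz(cam,e[0],.011);print("dish",p.round(4),e,b)
G=(H>50)&(H<85)&(S>60)
for t in cnts(G,200): m=cv2.minEnclosingCircle(t);print("green",m,onz(c,m[0],.08).round(3))
E
```

```text
(157, 131, 70, 70)
mat [0.6066 0.1451 0.006 ] sides [np.float64(0.1535), np.float64(0.1556), np.float64(0.154), np.float64(0.1536)] ang [np.float64(7.8), np.float64(-83.0), np.float64(-173.0), np.float64(96.8)]
(259, 210, 49, 50)
tri [[ 0.4943 -0.096 ]
 [ 0.3809 -0.1189]
 [ 0.417  -0.0093]] [ 0.4307 -0.0747] ang [np.float32(-18.5), np.float32(-138.4), np.float32(101.9)] r [np.float32(0.067), np.float32(0.0666), np.float32(0.0669)]
circ 0.43159276247024536 -0.0740492045879364 0.0605681911110878
(378, 151, 34, 34)
round 0.044 [ 0.5862 -0.3413  0.044 ] r 0.0411
round 0.07 [ 0.5826 -0.3311  0.07  ] r 0.0399
(222, 370, 67, 14)
round 0.044 [ 0.1027 -0.0012  0.044 ] r 0.0744
round 0.07 [ 0.1133 -0.0009  0.07  ] r 0.0723
(99, 172, 20, 20)
round 0.044 [0.5654 0.3337 0.044 ] r 0.0231
round 0.07 [0.5625 0.3242 0.07  ] r 0.0224
(345, 218, 12, 12)
round 0.044 [ 0.4554 -0.2329  0.044 ] r 0.014
round 0.07 [ 0.4556 -0.2259  0.07  ] r 0.0136
blue [ 0.455  -0.2256  0.009 ] ((344.0666809082031, 224.0), 11.361038208007812)
blue [ 0.2385 -0.5753  0.009 ] ((493.5, 312.0), 20.67012596130371)
blue [ 0.2673 
[... 336 characters left out ...]
210, 32, 58, 37)
dish [0.4446 0.2297 0.011 ] ((155.9834442138672, 232.121826171875), (26.27965545654297, 26.61074447631836), 59.122802734375) (143, 219, 27, 27)
dish [ 0.5983 -0.1298  0.011 ] ((243.9669952392578, 173.39332580566406), (38.946983337402344, 63.660762786865234), 92.98644256591797) (211, 152, 64, 44)
dish [ 0.9062 -0.0156  0.011 ] ((122.3204345703125, 181.9453582763672), (31.766990661621094, 44.914939880371094), 7.236853122711182) (103, 156, 35, 49)
dish [0.4428 0.229  0.011 ] ((271.94146728515625, 300.9053955078125), (29.765493392944336, 30.89809799194336), 125.47278594970703) (257, 286, 31, 32)
green ((220.2371063232422, 228.54638671875), 13.548571586608887) [0.451 0.07  0.08 ]
```

Everything lies within reach and matches the given sizes: burner (0.4555, -0.226), tripod (0.431, -0.074) with legs at 102/-18/-138°, mat (0.607, 0.145), dish (0.444, 0.2295), crucible (0.565, 0.334). I'll go above the burner first.

>>> send_rows([
  [0,256,-739,0,0],
  [0,256,-739,0,0],
  [0,256,-739,0,0],
  [0,256,-739,0,0],
  [0,256,-739,0,0],
  [0,256,-739,0,0],
  [0,256,-739,0,0],
  [0,256,-739,0,0],
  [0,256,-739,0,0],
  [0,256,-739,0,0],
], squeeze=40)

```text
time: 1.6
ee_pos: [0.4041, -0.0802, 0.2316]
tcp_rot: [179.9, -0.0, 68.7]
wrist_force: [1.2, 1.2, 0.2]
opening: 0.0855
```

>>> send_rows([
  [0,0,0,0,0],
  [0,0,0,0,0],
  [0,0,0,0,0],
  [0,0,0,0,0],
])

```text
time: 2.1
ee_pos: [0.4038, -0.0768, 0.2315]
tcp_rot: [180.0, -0.0, 68.9]
wrist_force: [0.5, 0.0, 0.1]
opening: 0.0853
```

```bash
python3 - <<'E'
from h import *
c=wrist();save(c,"w_tri")
print(proj(c,(.431,-.0744,.12)))
E
```

```text
[265.58467179 216.73623067]
```

>>> send_rows([
  [0,52,-149,-40,0],
  [0,52,-149,-40,0],
  [0,52,-149,-61,0],
  [0,52,-149,-61,0],
  [0,52,-149,-61,0],
  [0,52,-149,-61,0],
])

```text
time: 2.9
ee_pos: [0.4562, -0.226, 0.1716]
tcp_rot: [179.9, 0.0, 68.8]
wrist_force: [-0.0, -0.1, -0.3]
opening: 0.0856
```

```bash
python3 - <<'E'
from h import *
c=wrist();save(c,"w_b")
print(c["obs"]["ee_pos"],proj(c,(.4555,-.226,.07)))
E
```

```text
[ 0.45624078 -0.2260459   0.17162422] [253.43179714 195.23828461]
```

View pics/w_tri.png

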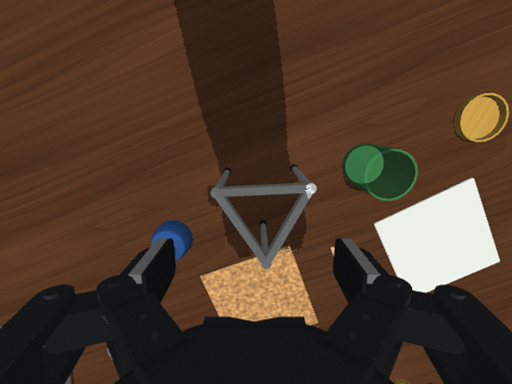

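View pics/w_b.png

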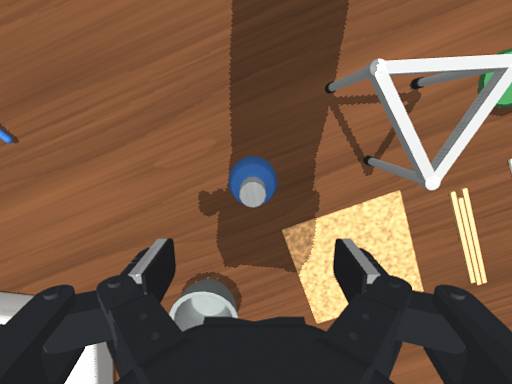

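The cap top appears at about (252,193), against a predicted (253,195), so the position is confirmed to about 1 mm. Descending and gripping.

>>> send_rows([
  [0,0,0,-50,0],
  [0,0,0,-100,0],
  [0,0,0,-129,0],
  [0,0,0,-129,0],
  [1,0,0,-129,0],
  [1,0,0,-129,0],
  [1,0,0,-129,0],
  [1,0,0,-129,0],
  [1,0,0,-129,0],
  [1,0,0,-129,0],
], squeeze=40)

```text
time: 4.2
ee_pos: [0.4564, -0.2273, 0.0422]
tcp_rot: [179.9, 0.0, 68.7]
wrist_force: [-1.2, -0.8, 6.8]
opening: 0.0251
```

>>> send_rows([
  [1,0,0,0,0],
  [1,0,0,0,0],
  [1,0,0,30,0],
  [1,0,0,80,0],
  [1,0,0,150,0],
  [1,0,0,170,0],
  [1,0,0,170,0],
])

```text
time: 5.08
ee_pos: [0.4566, -0.2274, 0.2132]
tcp_rot: [179.8, 0.0, 68.8]
wrist_force: [-0.2, 0.6, -1.9]
opening: 0.0248
```

>>> send_rows([
  [1,20,50,0,0],
  [1,40,100,0,0],
  [1,60,150,0,0],
  [1,80,200,0,0],
  [1,100,250,0,0],
  [1,120,300,0,0],
  [1,130,325,0,0],
  [1,130,325,0,0],
  [1,130,325,0,0],
])

```text
time: 6.2
ee_pos: [0.5853, 0.0975, 0.2099]
tcp_rot: [-179.9, 0.1, 68.8]
wrist_force: [-0.6, -0.9, -2.1]
opening: 0.0249
```

```bash
python3 - <<'E'
from h import *
c=wrist();save(c,"w_m");t=bot.camera("top");save(t,"t_m");s=bot.camera("side");save(s,"s_m")
hsv=cv2.cvtColor(s["pixels"],cv2.COLOR_RGB2HSV);m=(hsv[...,1]<50)&(hsv[...,2]>150)
for cam,nm in((c,"w"),(s,"s"),(t,"t")):
    print(nm,[proj(cam,(.607,.146,.006)).round()],cam.get("obs",{}).get("ee_pos"))
    hsv=cv2.cvtColor(cam["pixels"],cv2.COLOR_RGB2HSV);m=(hsv[...,1]<50)&(hsv[...,2]>150)
    for q in cnts(m,1500):
        a=cv2.approxPolyDP(q,6,True)[:,0];print(a.tolist());
        if len(a)==4:
            w=np.array([onz(cam,p,.006) for p in a]);d=lambda a,b:np.append(a,1)
            print(w.mean(0).round(4),[np.linalg.norm(w[i]-w[i-1]).round(4) for i in range(4)])
E
```

```text
w [array([294., 177.])] [0.58531968 0.09750997 0.20992122]
[[321, 97], [216, 153], [232, 183], [263, 179], [284, 192], [294, 232], [365, 199]]
[[39, 59], [0, 63], [0, 73], [30, 73], [8, 159], [0, 152], [10, 175], [44, 71]]
s [array([208., 253.])] None
[[222, 54], [189, 52], [186, 62], [195, 65], [187, 70], [115, 61], [0, 159], [0, 305], [15, 300], [20, 279], [33, 265], [40, 268], [47, 245], [76, 223], [73, 215], [146, 126], [149, 108], [164, 104], [184, 70], [200, 79], [225, 75], [232, 67], [215, 66]]
[[186, 226], [168, 278], [236, 286], [246, 232]]
[0.6043 0.1472 0.006 ] [np.float64(0.1459), np.float64(0.1453), np.float64(0.1463), np.float64(0.1461)]
[[437, 232], [436, 258], [457, 284], [511, 305], [500, 269], [469, 270], [448, 254], [446, 233]]
[[178, 0], [181, 34], [217, 37], [219, 24], [220, 38], [232, 36], [231, 0]]
[[240, 80], [285, 111], [316, 85], [272, 64]]
[ 0.6094 -0.6617  0.006 ] [np.float64(0.1892), np.float64(0.272), np.float64(0.2238), np.float64(0.238)]
t [array([191., 165.])] None
[[0, 0], [0, 25], [34, 25], [60, 157], [93, 202], [116, 383], [257, 383], [209, 180], [179, 0]]
[[185, 0], [199, 22], [511, 18], [511, 0]]
[ 0.9997 -0.2692  0.006 ] [np.float64(0.8382), np.float64(0.0688), np.float64(0.7991), np.float64(0.0485)]
[[487, 105], [450, 182], [511, 214], [511, 115]]
[ 0.6221 -0.5963  0.006 ] [np.float64(0.0645), np.float64(0.2197), np.float64(0.1666), np.float64(0.2483)]
```

View pics/w_m.png

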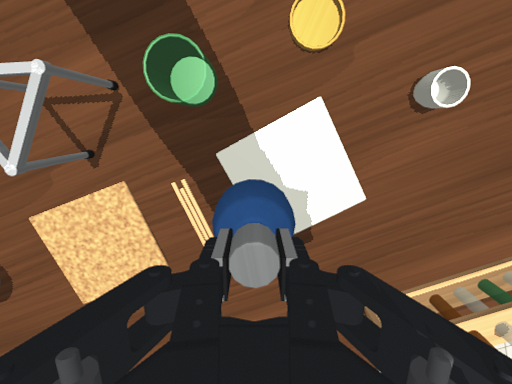

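View pics/s_m.png

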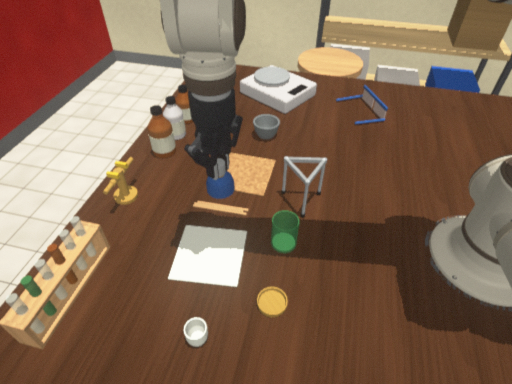

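```bash
python3 - <<'E'
from h import *
c=wrist()
P=[onz(c,p,.006) for p in((321,97),(216,153),(365,199))];print(np.round(P,4),((P[1]+P[2])/2).round(4))
print([np.linalg.norm(P[i]-P[i-1]).round(4) for i in range(3)])
print(proj(c,(.444,.2295,.014)),proj(c,(.5654,.3337,.044)),bot.get_obs()["ee_pos"])
E
```

```text
[[0.5252 0.2089 0.006 ]
 [0.5411 0.062  0.006 ]
 [0.6714 0.2255 0.006 ]] [0.6062 0.1437 0.006 ]
[np.float64(0.1471), np.float64(0.1478), np.float64(0.2091)]
[318.5170887   16.82320576] [451.2876039   86.19374159] [0.58567009 0.09709606 0.21129932]
```

>>> send_rows([
  [1,20.5,48.5,0,0],
  [1,20.5,48.5,-50,0],
  [1,20.5,48.5,-100,0],
  [1,20.5,48.5,-140,0],
  [1,20.5,48.5,-155,0],
  [1,20.5,48.5,-163,0],
  [1,20.5,48.5,-163.5,0],
  [1,20.5,48.5,-163.5,0],
])

```text
time: 7.4
ee_pos: [0.6071, 0.1467, 0.0493]
tcp_rot: [179.9, -0.1, 68.7]
wrist_force: [0.8, -0.2, -2.2]
opening: 0.0245
```

>>> send_rows([
  [0,0,0,0,0],
  [0,0,0,0,0],
  [0,0,0,0,0],
  [0,0,0,0,0],
  [0,0,0,50,0],
  [0,0,0,100,0],
  [0,0,0,160,0],
  [0,-60,-20,160,0],
  [0,-60,-20,160,0],
])

```text
time: 8.52
ee_pos: [0.5434, 0.1256, 0.2078]
tcp_rot: [-179.9, 0.1, 68.7]
wrist_force: [0.5, -0.2, -1.3]
opening: 0.0854
```

```bash
python3 - <<'E'
from h import *
c=wrist();save(c,"w_m2");print(c["obs"]["ee_pos"],proj(c,(.606,.1455,.076)),proj(c,(.606,.1455,.006)))
s=bot.camera("side");save(s,"s_m2",2,(130,120,380,380))
E
```

```text
[0.54336448 0.12563225 0.20783937] [290.94812503 233.3066056 ] [284.12107852 212.49523213]
```

View pics/w_m2.png

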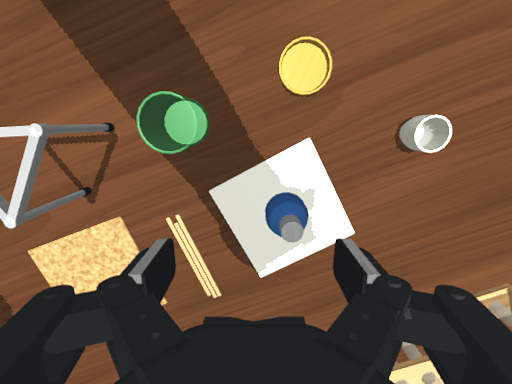

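View pics/s_m2.png

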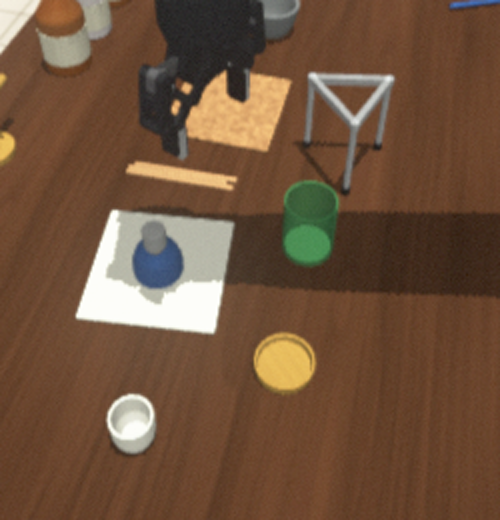

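```bash
python3 - <<'E'
from h import *
c=wrist();hsv=cv2.cvtColor(c["pixels"],cv2.COLOR_RGB2HSV);H,S,V=cv2.split(hsv)
m=(((S<60)&(V>120))|((H>95)&(H<125)&(S>80)))
t=[q for q in cnts(m,5000) if cv2.pointPolygonTest(q,(280,200),False)>0]
for q in t:
    b=cv2.minAreaRect(q);a=cv2.approxPolyDP(cv2.convexHull(q),8,True)[:,0];print(a.tolist())
    w=np.array([onz(c,p,.006) for p in a]);print(w.round(4).tolist(),w.mean(0),[np.linalg.norm(w[i]-w[i-1]).round(4) for i in range(len(a))])
B=cnts((H>95)&(H<125)&(S>120),300)
for q in B:
    x,r=cv2.minEnclosingCircle(q);print("blue",x,r,onz(c,x,.018).round(4))
C=c["pixels"][215:248,270:312]
save(c,"w_bz",6,(250,180,330,260))
print("cap",onz(c,(291,232),.076).round(4))
E
```

```text
[[308, 135], [353, 231], [258, 275], [207, 189]]
[[0.5228, 0.2089, 0.006], [0.6697, 0.2267, 0.006], [0.6865, 0.0786, 0.006], [0.5409, 0.0619, 0.006]] [0.6049792  0.14400749 0.006     ] [np.float64(0.1481), np.float64(0.1479), np.float64(0.149), np.float64(0.1466)]
blue (285.00152587890625, 212.3623809814453) 21.79305076599121 [0.605  0.1478 0.018 ]
cap [0.6076 0.147  0.076 ]
```

View pics/w_bz.png

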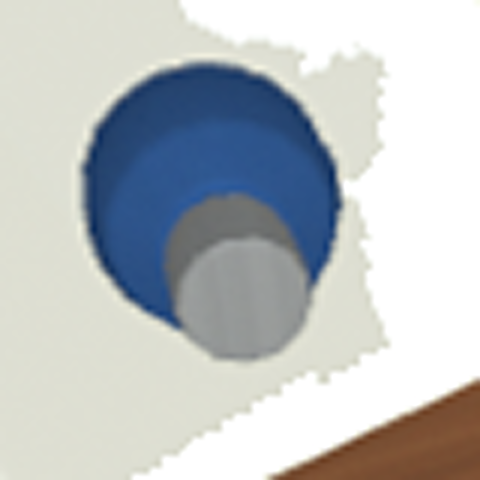

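The burner stands upright at about (0.606,0.147). The mat centre measures (0.605–0.607, 0.144–0.146), so it is within about 4 mm. Next is the tripod. I'll hover over it with the jaws turned towards the bar at 41.8°, half closed.

>>> send_rows([
  [0.5,-28,-50,22,-7],
  [0.5,-56,-100,22,-14],
  [0.5,-84,-150,22,-21],
  [0.5,-112,-200,22,-27],
  [0.5,-112,-200,22,-27],
  [0.5,-112,-200,22,-27],
  [0.5,-112,-200,22,-27],
], squeeze=80)

```text
time: 9.55
ee_pos: [0.4351, -0.0726, 0.2296]
tcp_rot: [-180.0, 0.0, 41.9]
wrist_force: [1.1, 0.9, -0.2]
opening: 0.0429
```

```bash
python3 - <<'E'
from h import *
c=wrist();save(c,"w_t2");o=c["obs"];print(o["ee_pos"],o["tcp_rot"],o["opening"],o["q"].round())
cc=np.array([.431,-.0744])
for a in(-18.3,101.7,-138.3):
    print(a,proj(c,(*(cc+.054*np.array([np.cos(np.radians(a)),np.sin(np.radians(a))])),.12)).round(1))
E
```

```text
[ 0.43513904 -0.07262867  0.22956207] [-1.79975099e+02  8.53196608e-03  4.18691045e+01] 0.042929067855942284 [ -9. -10.  -4.  95.   0.  39.]
-18.3 [275.9 236.8]
101.7 [278.5 144.1]
-138.3 [194.2 192.4]
```

View pics/w_t2.png

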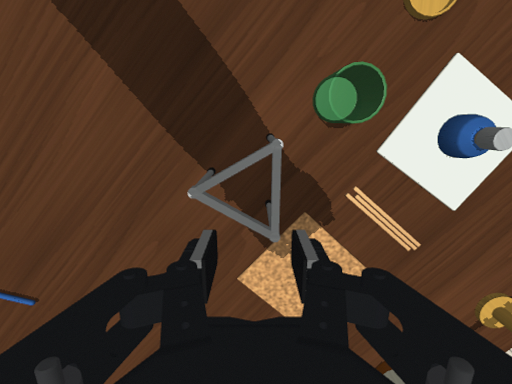

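The corners are at (278,144), (193,192) and (275,238), within 1–2 px of the prediction. Descending onto the middle of the right-hand bar.

>>> send_rows([
  [0.5,16,16,0,0],
  [0.5,16,16,-50,0],
  [0.5,16,16,-90,0],
  [0.5,16,16,-115,0],
  [0.5,16,16,-133,0],
  [0.5,16,16,-133,0],
  [0.5,16,16,-133,0],
])

```text
time: 10.48
ee_pos: [0.451, -0.0573, 0.0979]
tcp_rot: [179.9, -0.1, 41.8]
wrist_force: [0.9, 0.5, -0.1]
opening: 0.0427
```

```bash
python3 - <<'E'
from h import *
c=wrist();save(c,"w_t3");o=c["obs"];print(o["ee_pos"],o["wrist_force"])
E
```

```text
[ 0.45100625 -0.05732169  0.09785557] [ 0.91350625  0.52015207 -0.09103251]
```

View pics/w_t3.png

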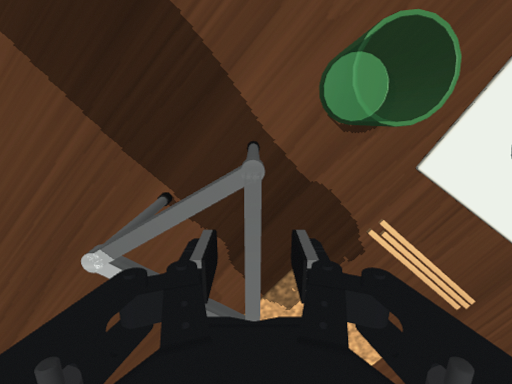

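The bar (column 253) runs midway between the pads (213 and 293). Gripping and lifting.

>>> send_rows([
  [1,0,0,-2,0],
  [1,0,0,-2,0],
  [1,0,0,-2,0],
  [1,0,0,-2,0],
  [1,0,0,-2,0],
  [1,0,0,-2,0],
])

```text
time: 11.28
ee_pos: [0.4506, -0.0575, 0.0952]
tcp_rot: [180.0, -0.0, 41.8]
wrist_force: [-1.0, 0.3, 4.1]
opening: 0.0061
```

>>> send_rows([
  [1,0,0,20,0],
  [1,0,0,60,0],
  [1,0,0,100,0],
  [1,0,0,132,0],
  [1,0,0,132,0],
  [1,0,0,132,0],
])

```text
time: 12.02
ee_pos: [0.4501, -0.0574, 0.2255]
tcp_rot: [-179.9, 0.1, 41.8]
wrist_force: [1.1, -0.1, -1.9]
opening: 0.0064
```

```bash
python3 - <<'E'
from h import *
c=wrist();save(c,"w_t4");o=c["obs"];print(o["ee_pos"],o["wrist_force"],o["torque"],o["opening"])
save(bot.camera("side"),"s_t4",2,(230,20,400,240))
E
```

```text
[ 0.45014222 -0.05742379  0.22548027] [ 1.12736766 -0.133987   -1.85901478] [ 0.0589219  -0.0318257   0.01496001] 0.006366501204260733
```

View pics/w_t4.png

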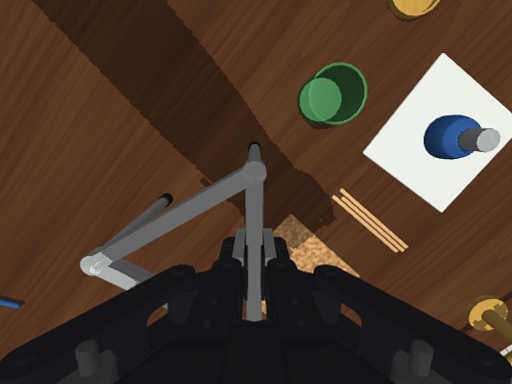

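View pics/s_t4.png

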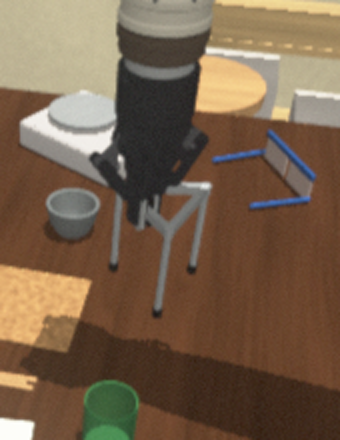

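>>> send_rows([
  [1,30,38,0,0],
  [1,60,76,0,0],
  [1,90,114,0,0],
  [1,120,152,0,0],
  [1,150,190,0,0],
  [1,175,222,0,0],
  [1,175,222,0,0],
  [1,175,222,0,0],
  [1,175,222,0,0],
])

```text
time: 13.25
ee_pos: [0.6249, 0.1637, 0.227]
tcp_rot: [180.0, 0.0, 41.7]
wrist_force: [-0.7, 0.4, -1.8]
opening: 0.006
```

```bash
python3 - <<'E'
from h import *
c=wrist();save(c,"w_t5");o=c["obs"];print(o["ee_pos"],o["wrist_force"],o["torque"],o["opening"])
s=bot.camera("side");save(s,"s_t5",2,(120,80,370,320));t=bot.camera("top");save(t,"t_t5")
print(proj(s,(.606,.147,.076)),proj(s,(.606,.147,.252)))
E
```

```text
[0.62491334 0.16367646 0.22700345] [-0.68828167  0.35083412 -1.75377728] [ 0.04607527 -0.0655541   0.02776075] 0.00603208000215021
[205.69469705 233.90678188] [196.73331349 171.10690843]
```

View pics/w_t5.png

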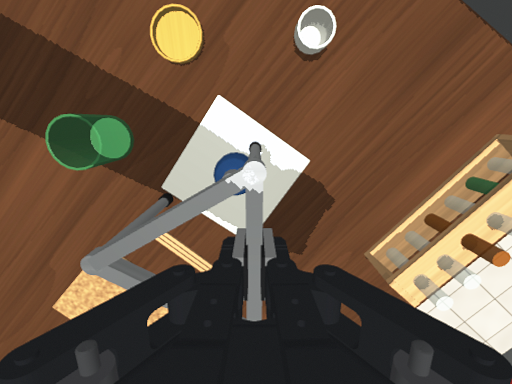

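View pics/s_t5.png

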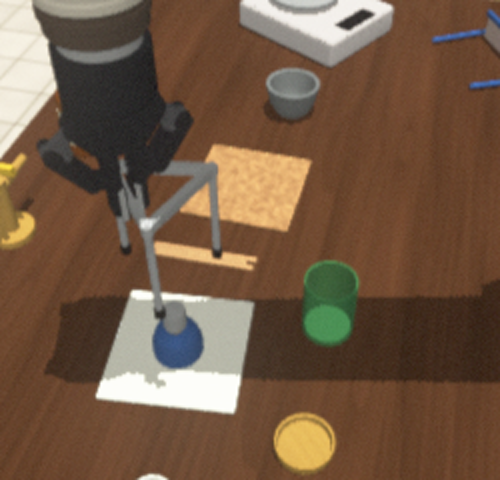

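The feet's centroid in the side view is about (204,216). The spot over the burner at that height projects to about (203,214), so it is aligned. Lowering.

>>> send_rows([
  [1,1,1,-40,0],
  [1,1,1,-80,0],
  [1,1,1,-105,0],
  [1,1,1,-118,0],
  [1,1,1,-124,0],
  [1,1,1,-126,0],
  [1,1,1,-126,0],
])

```text
time: 14.28
ee_pos: [0.6268, 0.1657, 0.1018]
tcp_rot: [180.0, -0.1, 41.8]
wrist_force: [-0.7, 0.6, -1.0]
opening: 0.006
```

```bash
python3 - <<'E'
from h import *
o=bot.get_obs();print(o["ee_pos"],o["wrist_force"],o["torque"],o["opening"])
s=bot.camera("side");save(s,"s_t6",2,(120,80,370,320))
E
```

```text
[0.62680876 0.1656551  0.10178717] [-0.65486932  0.5921895  -1.01912714] [ 0.05057391 -0.08530068  0.01126536] 0.006006404945973884
```

View pics/s_t6.png

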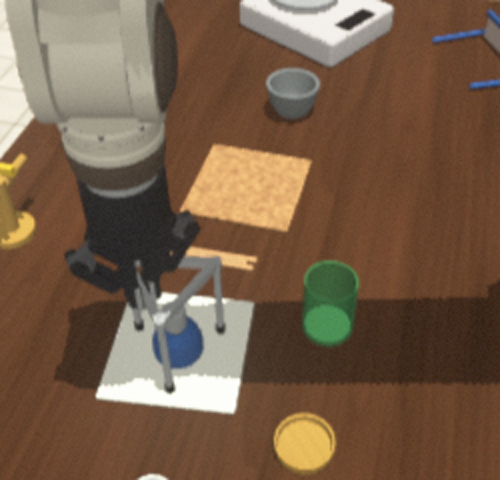

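>>> send_rows([
  [1,0,0,-1,0],
  [1,0,0,-1,0],
  [0.6,0,0,-1,0],
  [0.5,0,0,-1,0],
  [0.5,0,0,-1,0],
  [0.5,0,0,-1,0],
  [0.5,0,0,30,0],
  [0.5,0,0,70,0],
  [0.5,0,0,120,0],
  [0.5,0,0,120,0],
])

```text
time: 15.58
ee_pos: [0.6276, 0.1659, 0.2255]
tcp_rot: [179.8, -0.4, 41.8]
wrist_force: [0.1, 0.2, -0.1]
opening: 0.0427
```

>>> send_rows([
  [0,-30,-30,20,0],
  [0,-70,-60,20,0],
  [0,-70,-60,20,0],
  [0,-70,-60,20,0],
])

```text
time: 16.08
ee_pos: [0.5566, 0.1056, 0.2405]
tcp_rot: [180.0, -0.0, 41.7]
wrist_force: [0.5, 0.3, 0.1]
opening: 0.0856
```

```bash
python3 - <<'E'
from h import *
c=wrist();save(c,"w_t7");o=c["obs"];print(o["ee_pos"],o["wrist_force"])
s=bot.camera("side");save(s,"s_t7",2.4,(120,130,370,320))
for a in(-18.3,101.7,-138.3):
    print(a,proj(c,(*(np.array([.606,.147])+.054*np.array([np.cos(np.radians(a)),np.sin(np.radians(a))])),.126)).round(1))
print(proj(c,(.606,.147,.076)))
E
```

```text
[0.55655693 0.1056077  0.24050473] [0.5082366  0.33601649 0.07651511]
-18.3 [341.3 237.8]
101.7 [350.1 147.2]
-138.3 [264.3 194.6]
[308.53515963 183.31365961]
```

View pics/w_t7.png

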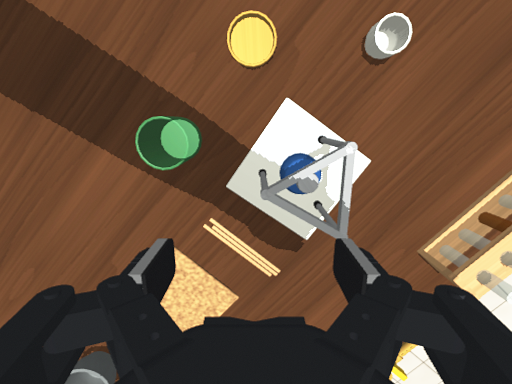

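View pics/s_t7.png

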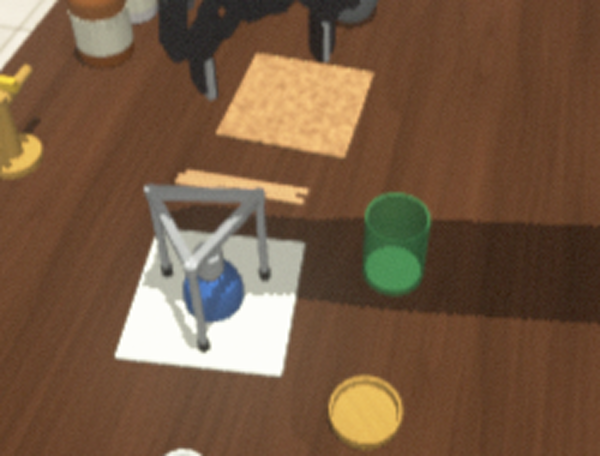

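The tripod vertices are at (351,149), (266,193) and (342,234), within about 3 px (2 mm) of centred over the burner, and it stands level. On to the dish.

>>> send_rows([
  [0,-40,44,0,0],
  [0,-80,88,0,0],
  [0,-112.5,124,-40,0],
  [0,-112.5,124,-100,0],
  [0,-112.5,124,-115,0],
  [0,-112.5,124,-115,0],
  [0,-112.5,124,-115,0],
], squeeze=30)

```text
time: 17.05
ee_pos: [0.4453, 0.2298, 0.1281]
tcp_rot: [180.0, -0.2, 41.7]
wrist_force: [-0.2, -0.6, -0.9]
opening: 0.0856
```

```bash
python3 - <<'E'
from h import *
c=wrist();save(c,"w_d");o=c["obs"];print(o["ee_pos"],o["wrist_force"],o["opening"])
h2=cv2.cvtColor(c["pixels"],cv2.COLOR_RGB2HSV);Y=(h2[...,0]>15)&(h2[...,0]<35)&(h2[...,1]>100)&(h2[...,2]>80)
for t in cnts(Y,600):
    e=cv2.fitEllipse(t);b=cv2.boundingRect(t);print(e,b,onz(c,e[0],.012).round(4))
print(proj(c,(.444,.2295,.014)))
E
```

```text
[0.4453281  0.22979496 0.12806699] [-0.21780074 -0.57368507 -0.94234907] 0.08555483968905087
((250.94166564941406, 192.72669982910156), (58.132545471191406, 60.84402847290039), 97.51103210449219) (220, 161, 63, 62) [0.4438 0.2276 0.012 ]
[252.34233302 192.05700211]
```

View pics/w_d.png

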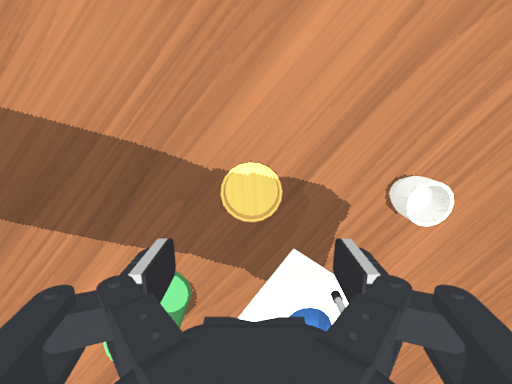

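>>> send_rows([
  [0,-1,-1.5,-50,0],
  [0,-1,-1.5,-100,0],
  [0,-1,-1.5,-122,0],
  [0,-1,-1.5,-128,0],
  [0,-1,-1.5,-128,0],
  [1,-1,-1.5,-128,0],
  [1,-1,-1.5,-128,0],
  [1,-1,-1.5,-128,0],
  [1,-1,-1.5,-128,0],
])

```text
time: 18.23
ee_pos: [0.4438, 0.2284, -0.0003]
tcp_rot: [180.0, -0.1, 41.8]
wrist_force: [-2.1, -1.9, 8.3]
opening: 0.0596
```

>>> send_rows([
  [1,0,0,0,0],
  [1,0,0,0,0],
  [1,0,0,15,0],
  [1,0,0,50,0],
  [1,0,0,100,0],
  [1,0,0,150,0],
  [1,0,0,190,0],
  [1,0,0,190,0],
  [1,0,0,190,0],
])

```text
time: 19.35
ee_pos: [0.4427, 0.228, 0.1876]
tcp_rot: [-180.0, 0.0, 41.8]
wrist_force: [0.9, 0.5, -1.4]
opening: 0.0592
```

```bash
python3 - <<'E'
from h import *
c=wrist();save(c,"w_d2");o=c["obs"];print(o["ee_pos"],o["wrist_force"],o["opening"])
save(bot.camera("side"),"s_d2",2,(120,100,370,340))
E
```

```text
[0.44273576 0.22800689 0.18763639] [ 0.93413713  0.46524529 -1.40147869] 0.05918313894346947
```

View pics/w_d2.png

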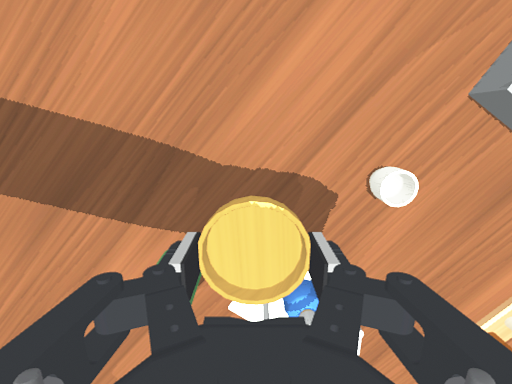

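View pics/s_d2.png

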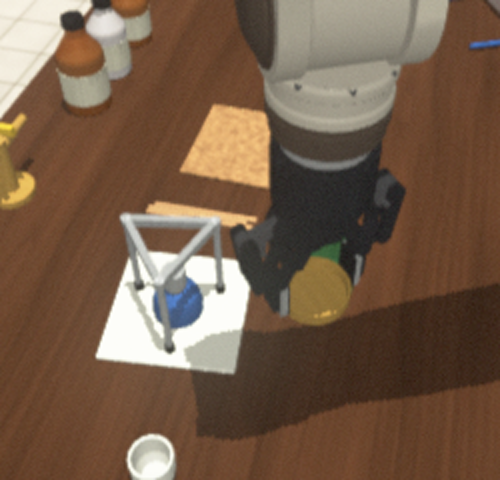

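```bash
python3 - <<'E'
from h import *
for cam,box,n in((wrist(),(180,180,340,320),"w_d3"),(bot.camera("side"),(240,190,320,280),"s_d3")):
    o=bot.get_obs()["ee_pos"];im=cam["pixels"][:,:,::-1].copy()
    k=5;im=cv2.resize(im[box[1]:box[3],box[0]:box[2]],None,fx=k,fy=k,interpolation=cv2.INTER_CUBIC)
    for z,r,col in((.014,.031,(0,0,255)),(0,.030,(255,0,0))):
        for a in np.radians(np.arange(0,360,10)):
            p=proj(cam,(o[0]+r*np.cos(a),o[1]+r*np.sin(a),o[2]+z+.0003));p=((p-box[:2]+.5)*k).astype(int)
            cv2.circle(im,tuple(int(v) for v in p),2,col,-1)
    cv2.imwrite(f"pics/{n}.png",im)
E
```

```text
(no output)
```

View pics/w_d3.png

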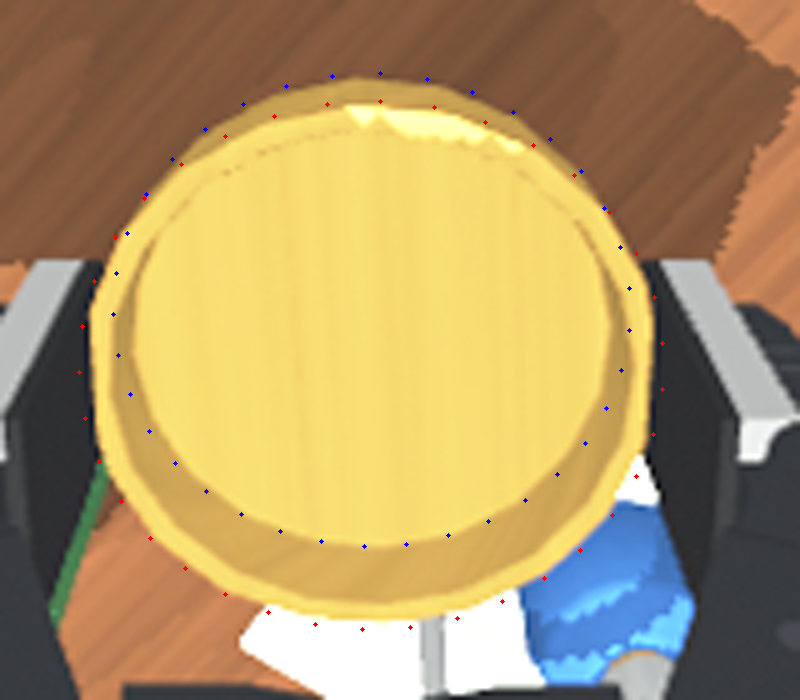

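View pics/s_d3.png

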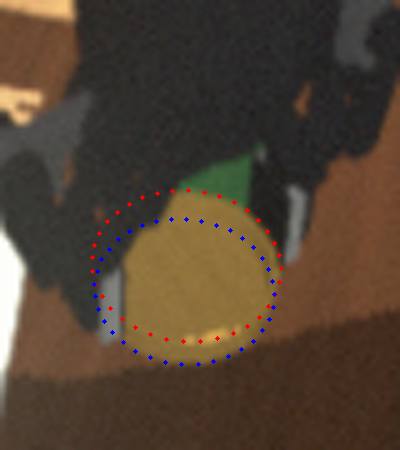

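The dish is held level: the predicted rim (red) and foot (blue) fit to within about 1–2 mm. Carrying it over the tripod.

>>> send_rows([
  [1,40,-20,0,0],
  [1,80,-40,0,0],
  [1,120,-60,0,0],
  [1,162.5,-80,0,0],
  [1,162.5,-80,0,0],
  [1,162.5,-80,0,0],
  [1,162.5,-80,-30,0],
  [1,162.5,-80,-50,0],
  [1,162.5,-80,-56,0],
  [1,162.5,-80,-56,0],
])

```text
time: 20.8
ee_pos: [0.6049, 0.1485, 0.1323]
tcp_rot: [180.0, -0.0, 41.8]
wrist_force: [-0.2, 0.5, -1.1]
opening: 0.0595
```

```bash
python3 - <<'E'
from h import *
c=wrist();save(c,"w_d4");o=c["obs"];print(o["ee_pos"],o["wrist_force"],o["opening"])
s=bot.camera("side");save(s,"s_d4",3,(140,130,300,300))
E
```

```text
[0.60488558 0.14848997 0.13232582] [-0.20067471  0.49202466 -1.0597368 ] 0.05953380436946717
```

View pics/w_d4.png

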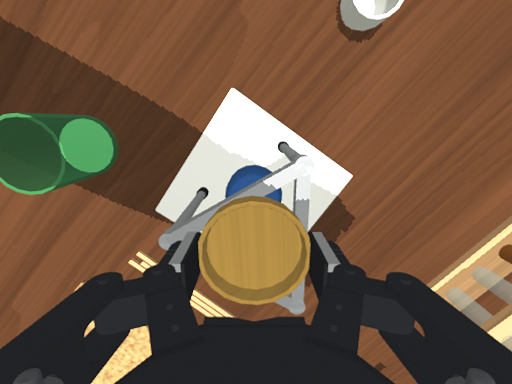

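View pics/s_d4.png

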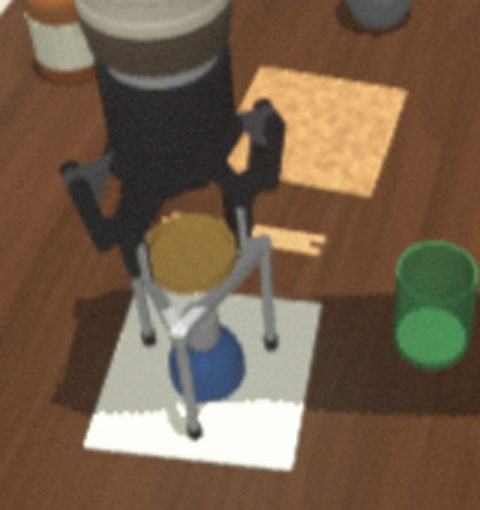

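```bash
python3 - <<'E'
from h import *
c=wrist();save(c,"w_d5",3,(140,130,340,320))
P=np.array([onz(c,p,.126) for p in((304,164),(166,240),(296,308))]);print(P.round(4),P.mean(0),[np.linalg.norm(p-P.mean(0)).round(4) for p in P],c["obs"]["ee_pos"])
E
```

```text
[[0.5962 0.2012 0.126 ]
 [0.5663 0.1121 0.126 ]
 [0.6595 0.1298 0.126 ]] [0.60732055 0.14767931 0.126     ] [np.float64(0.0546), np.float64(0.0543), np.float64(0.0551)] [0.60554175 0.14837882 0.13305189]
```

View pics/w_d5.png

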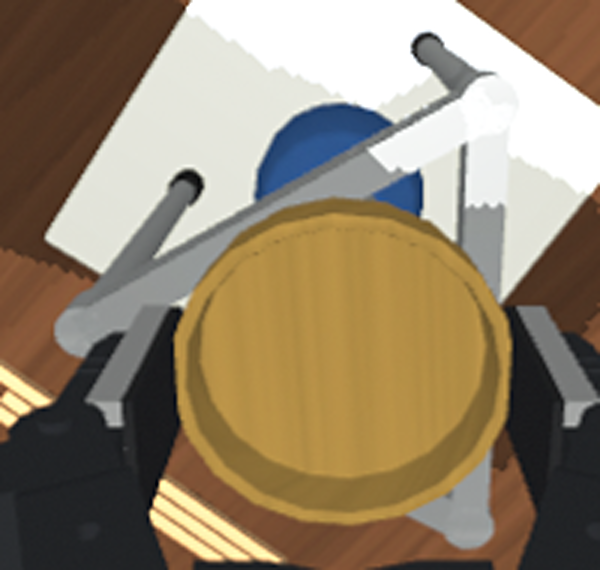

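The tripod centre measures (0.607,0.148), with 54–55 mm radii as specified. Shifting 2 mm and lowering gently.

>>> send_rows([
  [1,2,0,-3,0],
  [1,2,0,-5,0],
  [1,2,0,-7,0],
  [1,2,0,-7,0],
  [1,2,0,-7,0],
])

```text
time: 21.58
ee_pos: [0.6076, 0.1481, 0.1258]
tcp_rot: [180.0, -0.1, 41.8]
wrist_force: [-1.8, -0.9, 5.3]
opening: 0.0592
```

>>> send_rows([
  [0,0,0,0,0],
  [0,0,0,0,0],
  [0,0,0,0,0],
  [0,0,0,0,0],
  [0,0,0,40,0],
  [0,0,0,90,0],
  [0,0,0,120,0],
  [0,0,0,120,0],
])

```text
time: 22.58
ee_pos: [0.6082, 0.1483, 0.2476]
tcp_rot: [179.9, -0.2, 41.8]
wrist_force: [0.4, 0.0, 0.4]
opening: 0.0858
```

```bash
python3 - <<'E'
from h import *
c=wrist();save(c,"w_e");o=c["obs"];print(o["ee_pos"],o["wrist_force"],o["opening"])
s=bot.camera("side");save(s,"s_e",3,(140,130,300,300))
h2=cv2.cvtColor(c["pixels"],cv2.COLOR_RGB2HSV);Y=(h2[...,0]>15)&(h2[...,0]<35)&(h2[...,1]>100)&(h2[...,2]>80)
for t in cnts(Y,600):
    e=cv2.fitEllipse(t);print(e,onz(c,e[0],.138).round(4))
E
```

```text
[0.6082117  0.14829083 0.24756531] [0.42588997 0.01293154 0.39582625] 0.0858404018676196
((442.5414123535156, 207.87249755859375), (35.44572448730469, 181.98440551757812), 45.52306365966797) [0.7584 0.2627 0.138 ]
((252.73348999023438, 192.8739776611328), (60.22088623046875, 61.19916534423828), 95.10516357421875) [0.6071 0.1485 0.138 ]
((114.63377380371094, 262.5093994140625), (19.08843421936035, 76.709228515625), 46.84367370605469) [ 0.5492 -0.0048  0.138 ]
((177.6051483154297, 296.36383056640625), (28.178131103515625, 38.3197021484375), 30.414695739746094) [0.6239 0.006  0.138 ]
```

View pics/w_e.png

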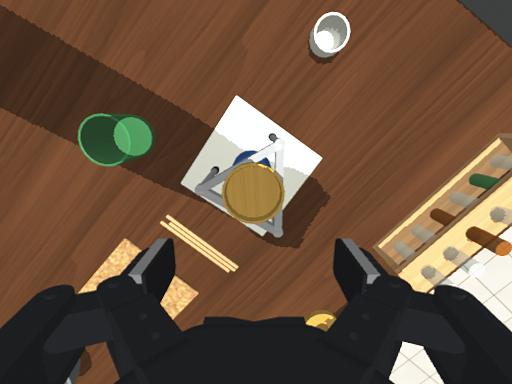

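View pics/s_e.png

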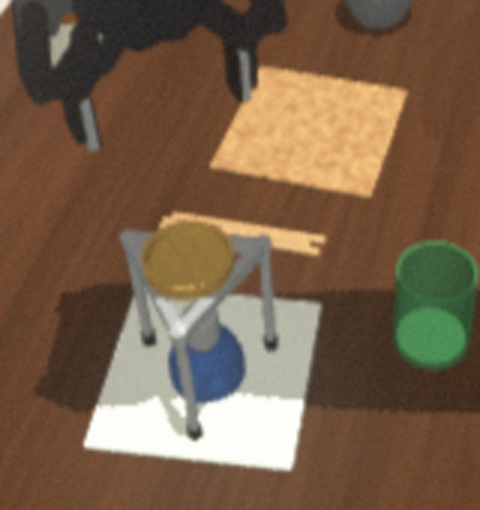

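The dish sits level at (0.607,0.1485), on the tripod centre. Now the crucible.

>>> send_rows([
  [0,-14,60,0,0],
  [0,-28,120,0,0],
  [0,-43,183,0,0],
  [0,-43,183,-60,0],
  [0,-43,183,-97,0],
  [0,-43,183,-97,0],
  [0,-43,183,-97,0],
], squeeze=25)

```text
time: 23.55
ee_pos: [0.5646, 0.3309, 0.149]
tcp_rot: [180.0, -0.0, 41.7]
wrist_force: [0.3, -0.3, 0.2]
opening: 0.0853
```

```bash
python3 - <<'E'
from h import *
c=wrist();save(c,"w_c");save(c,"w_cz",5,(200,140,310,240));o=c["obs"];print(o["ee_pos"],o["opening"])
print(proj(c,(.5654,.3337,.044)),proj(c,(.5654,.3337,0)))
h2=cv2.cvtColor(c["pixels"],cv2.COLOR_RGB2HSV);Y=(h2[...,1]<60)&(h2[...,2]>120)
for t in cnts(Y,400):
    e=cv2.minEnclosingCircle(t);print(e,cv2.boundingRect(t),onz(c,e[0],.044).round(4))
E
```

```text
[0.56461004 0.33094942 0.14896456] 0.08529522102090283
[256.28600291 193.69729642] [255.92042311 183.32251817]
((462.5, 96.5), 108.00241088867188) (360, 0, 152, 194) [0.6408 0.5186 0.044 ]
((210.16539001464844, 286.1020202636719), 53.26268768310547) (160, 247, 102, 84) [0.5968 0.2253 0.044 ]
((255.0, 191.1666717529297), 23.252931594848633) (233, 168, 44, 47) [0.5628 0.3347 0.044 ]
((150.8918914794922, 260.10809326171875), 26.77737808227539) (128, 238, 39, 46) [0.5317 0.2085 0.044 ]
((356.5, 260.5), 26.767616271972656) (342, 238, 38, 46) [0.6903 0.3494 0.044 ]
```

View pics/w_c.png

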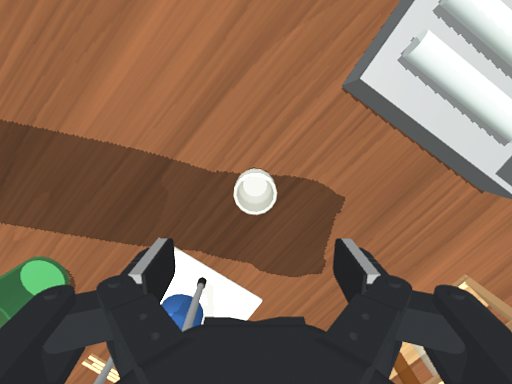

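View pics/w_cz.png

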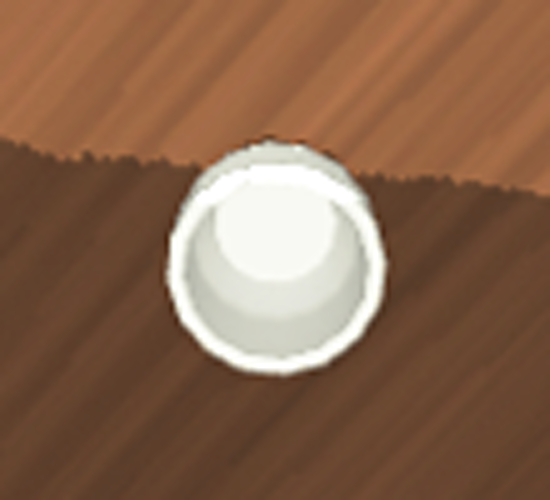

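The rim centre is at (255,194) and predicted at (256,194). Gripping the crucible's upper half.

>>> send_rows([
  [0,0.5,2,-50,0],
  [0,0.5,2,-100,0],
  [0,0.5,2,-122,0],
  [0,0.5,2,-129,0],
  [0,0.5,2,-129,0],
  [1,0.5,2,-129,0],
  [1,0.5,2,-129,0],
  [1,0.5,2,-129,0],
  [1,0.5,2,-129,0],
  [1,0.5,2,-129,0],
])

```text
time: 24.85
ee_pos: [0.5653, 0.3333, 0.02]
tcp_rot: [180.0, -0.1, 41.8]
wrist_force: [-0.7, -1.0, 6.2]
opening: 0.0416
```

>>> send_rows([
  [1,0,0,0,0],
  [1,0,0,0,0],
  [1,0,0,20,0],
  [1,0,0,60,0],
  [1,0,0,110,0],
  [1,0,0,160,0],
  [1,0,0,180,0],
  [1,0,0,180,0],
  [1,0,0,180,0],
])

```text
time: 25.98
ee_pos: [0.5646, 0.3329, 0.1978]
tcp_rot: [-180.0, 0.1, 41.8]
wrist_force: [0.2, -0.0, -0.4]
opening: 0.0419
```

```bash
python3 - <<'E'
from h import *
c=wrist();o=c["obs"];print(o["ee_pos"],o["wrist_force"],o["opening"])
save(c,"w_c2",3,(180,150,340,320));save(bot.camera("side"),"s_c2",3,(120,200,300,384))
E
```

```text
[0.5645981  0.33291716 0.19780376] [ 0.24424933 -0.04930134 -0.41939531] 0.04186625919033309
```

View pics/w_c2.png

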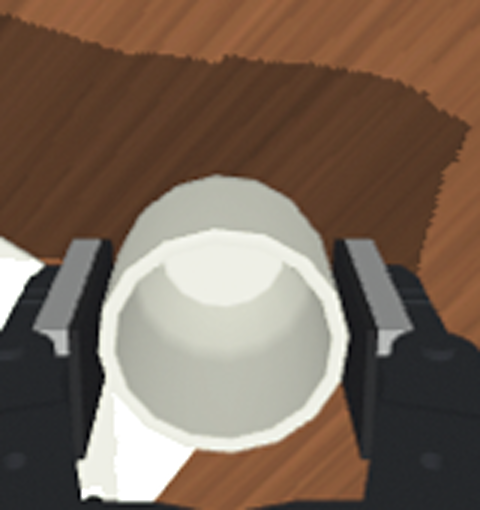

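View pics/s_c2.png

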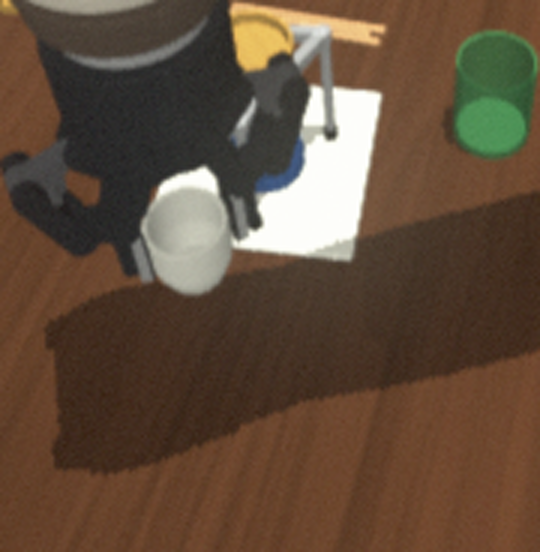

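>>> send_rows([
  [1,12,-54,5,0],
  [1,24,-108,5,0],
  [1,36,-160,5,0],
  [1,42,-184,5,0],
  [1,42,-184,0,0],
  [1,42,-184,-20,0],
  [1,42,-184,-36,0],
  [1,42,-184,-36,0],
  [1,42,-184,-36,0],
])

```text
time: 27.2
ee_pos: [0.6068, 0.1495, 0.1632]
tcp_rot: [180.0, -0.0, 41.8]
wrist_force: [0.0, 0.1, -0.0]
opening: 0.0417
```

```bash
python3 - <<'E'
from h import *
c=wrist();o=c["obs"];print(o["ee_pos"],o["wrist_force"],o["opening"])
save(c,"w_c3",3,(140,130,340,320));save(bot.camera("side"),"s_c3",3,(140,130,300,300))
save(bot.camera("top"),"t_c3",1)
E
```

```text
[0.60682612 0.14953985 0.16315736] [ 0.04849375  0.14906425 -0.00867706] 0.0416574854606881
```

View pics/w_c3.png

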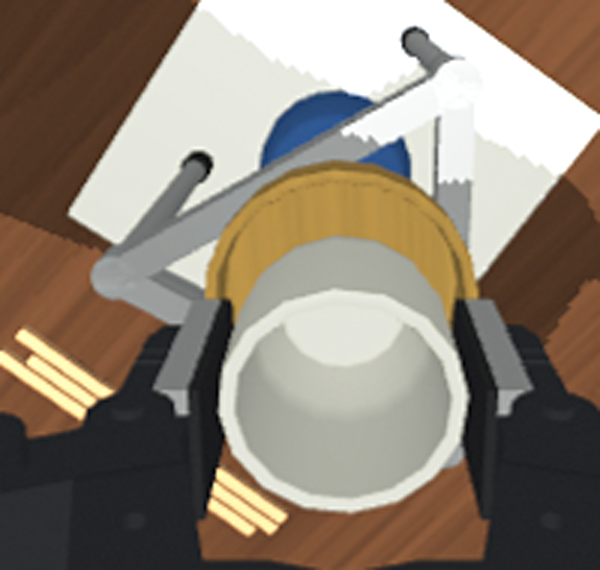

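View pics/s_c3.png

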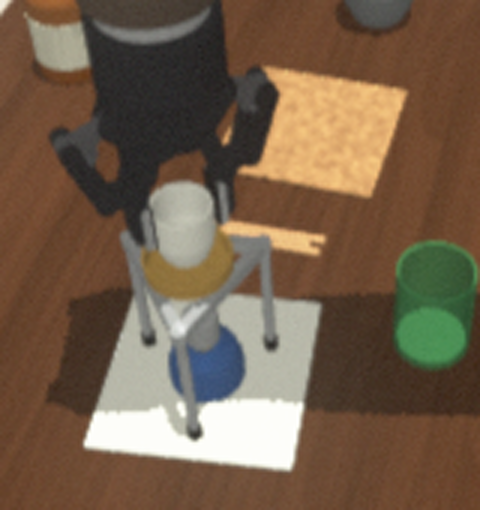

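The crucible is upright and centred laterally over the dish (columns about 342 and 341 in the zoom). Lowering the last 14 mm.

>>> send_rows([
  [1,0,-1,-6,0],
  [1,0,-1,-10,0],
  [1,0,-1,-12,0],
  [1,0,-1,-13,0],
  [1,0,-1,-13,0],
])

```text
time: 27.98
ee_pos: [0.6069, 0.148, 0.15]
tcp_rot: [180.0, -0.0, 41.8]
wrist_force: [-0.4, -0.4, 1.9]
opening: 0.0418
```

>>> send_rows([
  [1,0,0,-0.5,0],
  [1,0,0,-0.5,0],
  [0.4,0,0,-0.5,0],
  [0.3,0,0,-0.5,0],
  [0.1,0,0,-0.5,0],
  [0,0,0,0,0],
  [0,0,0,30,0],
  [0,0,0,70,0],
  [0,0,0,110,0],
  [0,0,0,110,0],
])

```text
time: 29.22
ee_pos: [0.6078, 0.1483, 0.2634]
tcp_rot: [179.9, -0.3, 41.8]
wrist_force: [0.1, 0.8, -0.2]
opening: 0.0852
```

```bash
python3 - <<'E'
from h import *
c=wrist();o=c["obs"];print(o["ee_pos"],o["wrist_force"],o["opening"])
save(c,"w_f",3,(150,90,350,280));s=bot.camera("side");save(s,"s_f",3,(140,130,300,300))
for n,p in dict(crtop=(.607,.1485,.174),dish=(.607,.1485,.140)).items(): print(n,(proj(c,p)-[150,90])*3)
E
```

```text
[0.60778995 0.14826878 0.26339913] [ 0.13902679  0.75482593 -0.22647422] 0.08521687808746749
crtop [308.63931392 326.67249497]
dish [308.52708645 298.38049898]
```

View pics/w_f.png

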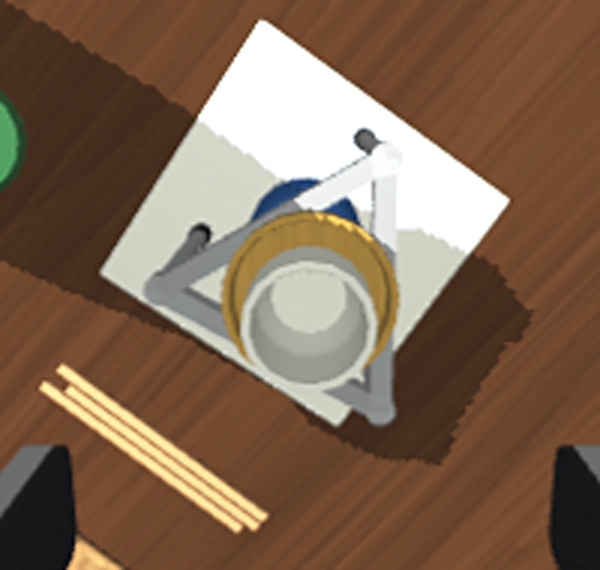

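View pics/s_f.png

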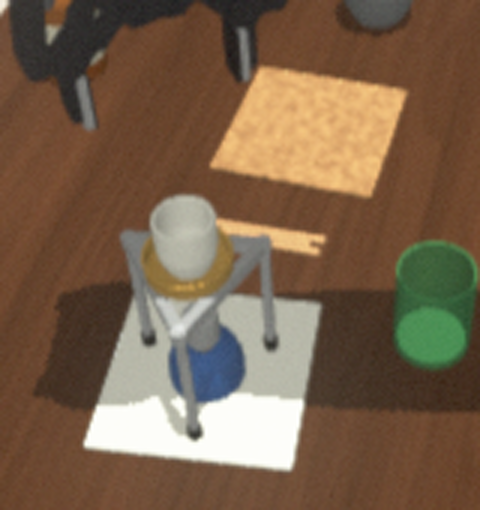

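The crucible rim is centred at (310,325), with (309,327) expected. The stack stands level and nothing touches it, so I'll let it settle and hand in.

>>> send_rows([
  [0,0,0,40,0],
  [0,0,0,40,0],
  [0,0,0,40,0],
  [0,0,0,40,0],
])

```text
time: 29.82
ee_pos: [0.6066, 0.148, 0.2982]
tcp_rot: [-179.9, 0.1, 41.8]
wrist_force: [-0.3, -0.3, 0.6]
opening: 0.0855
```

```bash
python3 - <<'E'
from h import *
s=bot.camera("side");save(s,"s_g");print(bot.get_obs()["time"]);print(bot.job_done())
E
```

```text
29.875
the job is handed in; nothing more can be done
None
```

The stand is set up on the white mat and the job was handed in at about 30 s of the 109 s; no verdict was reported. I placed the burner, tripod, dish and crucible in that order, let go of each one, and raised the arm clear.

These are the last measured positions. The mat centre is at about (0.606, 0.145).

| Item | Measured position (x, y in m) | Check |
|---|---|---|
| Burner | (0.606, 0.147) | upright, about 2–4 mm from the mat centre |
| Tripod | (0.607, 0.148) | about 2 mm from the burner, all feet on the mat |
| Dish | (0.607, 0.1485) | level, about 1 mm from the tripod centre |
| Crucible | within about 1 mm of the dish centre | upright on the dish floor |

- **Camera agreement:** the views agreed to about 2–3 mm, except one rough side-view estimate of the mat centre, which was about 5 mm off.
- **Beaker and mortar:** I never touched them. I judged them unmoved from the pictures by eye and did not measure them again.
- **Last check:** no check failed, but the picture I saved just before handing in was not viewed. The last one I looked at was about half a second earlier.

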